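Line up the crystal and hold the lamp boom out at its mark

TASK

Set up the crystal for its photograph: slide the wooden sled along the table, without lifting it, until the red spot on the crystal sits right under the needle's point, and leave it there. Then squeeze the red lock button on the lamp boom's grip head to free the arm, draw the arm out until its orange pointer stands at the green mark on the scale, and keep hold of it there: a spring would pull it back, so finish while still holding it steady with the gripper. Leave the other things on the table alone.

Things in the scene. Friction and masses are not known exactly. Their poses are not given: they have to be found in the camera images.
- sled: Specimen sled, loose, about 0.45 kg: light wooden board 160 x 90 x 12 mm (x, y, z). Origin: centre of its underside; z up, +x towards the crystal end. Blue upright grip block, 40 mm along x, 20 mm along y, centre at x = -55 mm, z 12 to 64 mm. Green crystal slice with white face (disc 72 mm wide, 6 mm thick) on the board at x = +35 mm.
- spot (a point): Red spot, 10 mm wide, on the white face of the crystal slice: at x = +45, y = 0, z = 18 mm of the sled (100 mm from the grip block's centre).
- needle: Fixed needle stand. Origin on the table straight below the needle's tip. The brass needle (6 mm thick) hangs from a thin level bar, axis 170 mm above the table, that runs along the stand's +x (away from the robot) to a post at x = +165 mm on a steel foot 90 x 120 x 14 mm; post 194 mm high.
- needle_tip (a point): Point of the fixed needle, 30 mm above the table (12 mm above the crystal's face).
- boom: Fixed lamp boom. Origin on the table under the arm's grip head when the arm is fully in; +x: the way the arm telescopes out (roughly world -y), +y away from the robot, z up. Foot plate 10 mm thick, x -210 to 150, y -30 to 110 mm. Sleeve 36 mm wide, top z = 100 mm, x -215 to -45 mm. White scale on the foot at y 78 to 108 mm, tick every 10 mm, zero at x = 0.
- boom_arm: Telescoping arm, 0.35 kg; its frame is the boom's when fully in and moves along boom +x, 0 to 130 mm. Black grip head: x -22 to 22, y -15 to 15, z 53 to 128 mm. Torch ahead of it: x 22 to 95 mm, 36 mm wide, axis z = 85 mm. Latched when fully in (1 mm of play). A spring always pulls it in with 4 to 6 N: it stays out only while held.
- boom_grip (a point): Middle of the black grip head (button not counted), 23 mm below its top, z = 105 mm; moves with the arm. Fingers that close symmetrically should be centred here across the head, not on head plus button: squeezed it is 31 mm wide over boom y (-15 to 16 mm), released 43 mm (-15 to 28 mm).
- boom_lock (a joint): Red lock button on the head's +y face, pressed along boom -y; 0 released to 0.012 m fully in, spring 3 N rising to 6.6 N. From 0.004 m on the latch is free and the arm can be drawn out; once the arm is out the button no longer matters. Squeeze the head across y, one finger on the plain -y face, the other on the button.
- lock_face (a point): Centre of the red button's outer face (26 mm along x, 36 mm high, z 84 to 120 mm); 28 mm out in boom y when released.
- pointer (a point): Reading point of the orange pointer on the arm, over the scale: boom x = 0 when fully in, y = 100, z = 24 mm; moves with the arm.
- mark_line (a point): Middle line of the green index clip on the scale, at boom y = 100, z = 24 mm; its boom x (55 to 115 mm) is how far out the arm must be. The clip cannot be moved.
- mug: Bystander: blue mug, 76 mm wide, 88 mm high. Origin: centre of underside.
- geode: Bystander: amber crystal lump, 76 mm wide, 52 mm high. Origin: centre of underside.
- jar: Bystander: glass jar, 60 mm wide, 75 mm high. Origin: centre of underside.
- bowl: Bystander: white bowl, 190 mm wide, 85 mm high. Origin: centre of underside.
- carton: Bystander: white and blue carton, 70 x 70 mm, 182 mm high. Origin: centre of underside.
- torch: Bystander: black hand torch standing on end, 44 mm wide, 125 mm high. Origin: centre of underside.

How it is judged:
By the outcome, as a careful person would: the job done as asked, in the order asked, and still so for the second after the job is handed in, while the arm keeps its last pose, push and grip.
It also fails if it takes over 61 s, if anything falls off the work surface, if the arm or the gripper's body presses on something with over 40 N, if the wrist force passes 120 N, or if a joint passes its speed limit or range.

ROBOT

A 7-joint arm with a two-finger parallel gripper is mounted at the origin on the work surface. World frame = base frame: x ahead of the robot, y to its left, z up, the work surface at z = 0. Lengths are in mm, angles in rad, forces in N, time in s.
With the tool pointing down it reaches from about 400 to 875 mm from the base axis. Payload 4.4 kg.
Tool frame: the origin (TCP) lies between the finger pads; the fingertips stand 22 mm ahead of it and the grasp point (between the pads) lies 3 mm ahead of it; z points along the fingers, y is the line along which they close (so a half turn about z gives the same grasp; the last joint's range is limited). The gripper opens to 85 mm and grips with 20 to 120 N. Pads are 22 mm wide; open, the fingers measure 114 mm over their backs; the gripper's body (76 mm by 85 mm) begins 54 mm behind the grasp point. The pads swing forward as they close: fully open they stand 13 mm farther back than shut.
Start: joints at [-0.066, 0.628, 0.038, 1.517, -0.027, 0.996, -0.02], TCP at [650.013, 0.026, 253.313] pointing down, gripper open.
Joint ranges: [-3.06, 3.06], [-0.37, 2.12], [-1.25, 1.32], [0.18, 2.47], [-1.1, 4.24], [0.23, 1.98], [-2.94, 2.94]. Speed limits (rad/s): [2.57, 2.57, 3.14, 3.14, 3.14, 3.14, 3.14].

INTERFACE

Orientations are given as [roll, pitch, yaw] about the fixed x, y, z axes, in that order (R = Rz(yaw) Ry(pitch) Rx(roll)).
In Python, from cell import ctrl gives the robot as it stands.
- The arm moves only by the tool step_arm, never from a script. Its argument "plan" is a list of rows, each an object of numbers: "dx", "dy", "dz": the shift along the tool's x, y, z scaled (see below); "ax", "ay", "az": the turn, a rotation vector about the tool's x, y, z scaled (see below); "gripper": the opening, from 0 (shut) to 1 (fully open). A call has 1 to 20 rows; each row shifts and turns the commanded pose from where the row before left it, along the tool's axes as they then stand; what a row does not reach is not made up. The controller multiplies each number of a shift by 0.3 m and each number of a turn by 90 degrees. A row lasts 1/8 s, in which the tool goes at most 62.5 mm and 10.7 degrees, less where a joint would pass 70% of its speed; a pose out of reach is approached as far as the arm can. A call with a number of a shift or a turn outside -1 to 1 is refused whole. A call with a gripper value outside its range is refused whole. The fingers move at their own pace and stop on an object; the grip force is fixed at half the most. Time passes only in rows, so rows that do not move let the fingers close. It gives the time, the measured TCP pose, the force, the opening and the grip force at its end, in the units of the state.
- ctrl.read_state(): the state, without advancing time (a new reading comes with each control period).
- ctrl.get_image(name): name is "scene" or "side" or "wrist"; returns a dict with "color" (420x560x3 uint8, red, green, blue), "range_z" (420x560 float32, mm along the optical axis (not along the pixel's ray), 0 where there is no reading), "fx", "fy", "cx", "cy" (pixels), "T" (4x4, takes a point from camera to world coordinates); the wrist camera has in their place "T_tool_cam" (4x4, takes a point from camera to tool coordinates, whose origin is the TCP and whose axes are the flange's). Camera axes: x right, y down, z forward; pixel columns grow to the right and rows downward; lengths in mm; the calibration is good to about 2 mm. A picture is of the moment at which its call begins: read the wrist's pose just before it.
- ctrl.finish_job(): hands the job in; it is judged then, once.
The state is a dict: "clock": time; "qpos": joint angles; "qd": joint speeds; "tau": joint torques, N m; "eef_pos": TCP position; "tool_rot": TCP orientation; "force": force on the tool from outside, world axes, zero at the start; "torque": the same for the moment, N m; "width": finger opening in mm; "gripper_force": force on a finger pad.
Only numpy, scipy, OpenCV 4.12 (cv2) and the standard library are available. Lean on these libraries where they do the work, as an engineer would, in place of code of your own. Each camera call takes 0.05 s, during which the arm holds its last target. There are 200 camera calls.

## Working session

There is one attempt and no reset: what is moved stays moved. The work goes in short steps, Python scripts to look and compute and a tool call to move; the robot and the scene stay as the last step left them, time stands still between calls to the robot, and variables do not carry over. Pictures are saved under pics/ and viewed, at most 10 in all, crops included, and the job is handed in when it is done.

Besides the shell and the picture viewer there is one more tool, called after "Emit:" in YAML: its name, and indented under it one key for each argument. step_arm: Moves the arm, as the interface text tells. Shifts and turns lie within -1 to 1; 1 stands for 0.3 m of shift or 90 degrees of turn. Its arguments: {"type":"object","properties":{"plan":{"type":"array"}},"required":["plan"]}

```bash
mkdir -p pics
cat > h.py <<'E'
import numpy as np, cv2
from scipy.spatial.transform import Rotation as R
from cell import ctrl
def grab(n,fn=None):
    s=ctrl.read_state(); im=ctrl.get_image(n)
    if 'T' not in im:
        T=np.eye(4);T[:3,:3]=R.from_euler('xyz',s['tool_rot']).as_matrix();T[:3,3]=s['eef_pos']
        im['T']=T@im['T_tool_cam']
    if fn: cv2.imwrite('pics/'+fn,im['color'][:,:,::-1])
    np.savez('/tmp/'+n,**im)
    return im
def pt(im,u,v,z=None):
    """world point of pixel; by depth, or on plane at height z"""
    d=np.array([(u-im['cx'])/im['fx'],(v-im['cy'])/im['fy'],1.]);T=im['T']
    w=T[:3,:3]@d
    k=float(im['range_z'][int(round(v)),int(round(u))]) if z is None else (z-T[2,3])/w[2]
    return T[:3,3]+k*w
def proj(im,p):
    c=np.linalg.inv(im['T'])@np.append(p,1); return im['fx']*c[0]/c[2]+im['cx'],im['fy']*c[1]/c[2]+im['cy']
E
python3 - <<'E'
from h import *
for n in('scene','side','wrist'):
    im=grab(n,n+'0.png'); print(n,im['T'].round(2).tolist(),im['fx'])
s=ctrl.read_state();print(s)
E
```

```text
scene [[-0.27, 0.66, -0.7, 1405.6], [0.96, 0.2, -0.19, 180.2], [0.02, -0.73, -0.68, 888.38], [0.0, 0.0, 0.0, 1.0]] 407.85927931565567
side [[0.82, -0.43, 0.37, 74.14], [-0.57, -0.63, 0.52, -735.73], [0.0, -0.64, -0.77, 1156.51], [0.0, 0.0, 0.0, 1.0]] 405.94648950907253
wrist [[1.0, 0.0, -0.0, 649.61], [0.0, -0.96, -0.26, 66.64], [-0.0, 0.26, -0.96, 373.62], [0.0, 0.0, 0.0, 1.0]] 347.90632737868435
{'clock': 0.15, 'qpos': array([-0.06579631,  0.62913541,  0.0384413 ,  1.51812541, -0.02702768,
        0.99629608, -0.0200264 ]), 'qd': array([ 0.00237366, -0.00192445, -0.00122122, -0.00213661, -0.00022727,
       -0.0004579 , -0.0001059 ]), 'tau': array([ 2.19518879e-03, -5.63800478e+01,  1.22790758e+00, -1.93650573e+01,
        1.11919764e-02,  7.40401709e-03, -1.44664841e-05]), 'eef_pos': array([6.49564534e+02, 4.25053350e-02, 2.52603166e+02]), 'tool_rot': array([-3.14014542e+00, -2.07181285e-05,  1.57075720e+00]), 'force': array([ 0.52248712, -0.13788712, -0.59130357]), 'torque': array([-0.02563965, -0.02106404,  0.05331049]), 'gripper_force': 0.0, 'width': 85.41535576220268}
```

View pics/scene0.png

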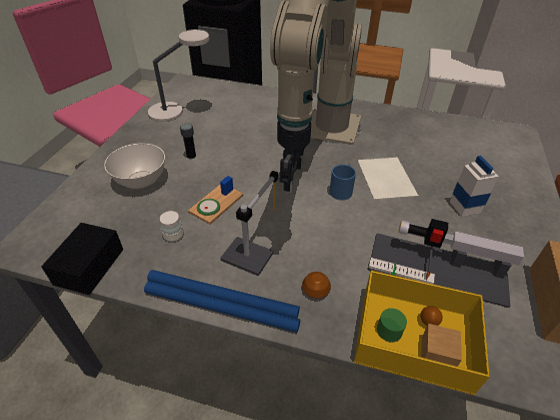

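View pics/side0.png

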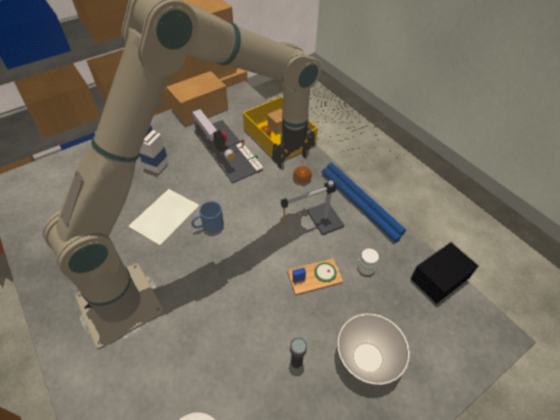

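Run:
```python
from h import *
a=cv2.imread('pics/scene0.png');b=cv2.imread('pics/side0.png')
def c(i,u,v,w,h,W,H): return cv2.resize(i[v:v+h,u:u+w],(W,H),interpolation=cv2.INTER_CUBIC)
m=np.vstack([np.hstack([c(a,185,155,100,75,400,300),c(a,365,200,100,75,400,300)]),np.hstack([c(b,270,185,80,120//2,400,300),c(b,270,245,80,60,400,300)])])
cv2.imwrite('pics/m1.png',m)
S=dict(np.load('/tmp/scene.npz'));D=dict(np.load('/tmp/side.npz'))
for n,im,u,v in [('spot',S,208,208),('block',S,227,182),('head',S,437,226),('mug',S,342,172),('geode',S,316,280),('jar',S,170,217),('carton',S,478,180),('Dspot',D,327,272),('Dblock',D,299,270),('Dmug',D,210,208),('Dgeode',D,302,171),('Dhead',D,218,133),('scale0',S,372,263),('scale1',S,432,276)]:
    print(n,pt(im,u,v).round(0))
print(pt(S,208,208,18),pt(D,327,272,18))
```

```text
spot [ 596. -274.   18.]
block [ 511. -241.   61.]
head [588. 378. 125.]
mug [350.  95.  55.]
geode [792. 106.  53.]
jar [ 712. -331.   74.]
carton [388. 485. 146.]
Dspot [ 588. -283.   17.]
Dblock [ 500. -247.   63.]
Dmug [398. 140.  45.]
Dgeode [770.  96.  53.]
Dhead [579. 387. 127.]
scale0 [669. 236.  19.]
scale1 [668. 394.  19.]
[ 596.21680741 -273.71350443   18.        ] [ 587.26219638 -283.68971778   18.        ]
```

View pics/m1.png

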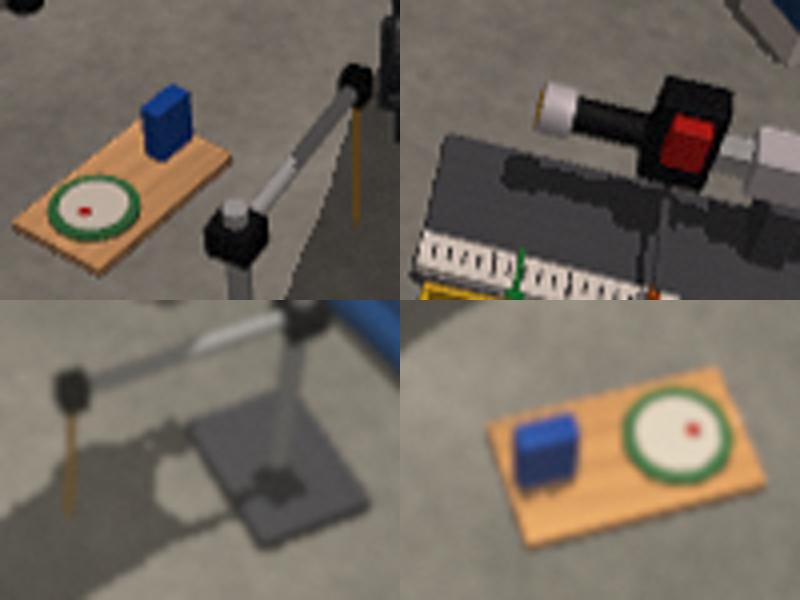

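Run:
```python
from h import *
S=dict(np.load('/tmp/scene.npz'));D=dict(np.load('/tmp/side.npz'))
print('spot',pt(S,206.5,207.8,18),pt(D,328.4,271,18))
print('tip',pt(S,274.2,211.2,30),pt(D,284,228,30))
print('bar-end',pt(S,273.5,176,175),pt(D,284,204,170))
print('post',pt(S,243.7,206.5,194),pt(D,330,185,194))
print('block top',pt(S,227.7,180.5,64),pt(D,299,269,64))
# corners of board z=12: scene
for u,v in [(15,228),(100,273),(232,157)]: print('b',pt(S,185+u/4,155+v/4,12))
for u,v in [(88,130),(130,245),(365,185),(318,70)]: print('bd',pt(D,270+u/5,245+v/5,12))
print('clip',pt(S,394.7,265,24),'ptr',pt(S,428.2,273,24))
for u,v in [(668,80),(732,93)]: print('headtop',pt(S,365+(u-400)/4,200+v/4,128))
print('btn',pt(S,365+(692-400)/4,200+143/4))
```

```text
spot [ 596.70985184 -278.45994225   18.        ] [ 593.28665782 -283.38408496   18.        ]
tip [563.42677974 -71.65631904  30.        ] [569.24271613 -70.26313551  30.        ]
bar-end [573.53211343 -70.6381869  175.        ] [561.98639599 -76.21337371 170.        ]
post [ 729.9221407  -100.19393274  194.        ] [ 717.73152912 -110.97377379  194.        ]
block top [ 506.6469774  -240.47536978   64.        ] [ 501.88309304 -244.73175473   64.        ]
b [ 623.67754936 -325.90645875   12.        ]
b [ 649.39351676 -245.05107105   12.        ]
b [ 499.82085201 -195.10551423   12.        ]
bd [ 487.51765008 -206.49497963   12.        ]
bd [ 461.56533981 -287.44481724   12.        ]
bd [ 608.85156128 -338.07357651   12.        ]
bd [ 638.89459286 -255.56237005   12.        ]
clip [662.98082663 295.21516965  24.        ] ptr [664.95439461 382.54726669  24.        ]
headtop [572.68474244 364.31560111 128.        ]
headtop [573.01335958 404.86667466 128.        ]
btn [607.93034834 384.47639517 110.07930903]
```

Emit:
step_arm:
  plan:
    - {"dx": -0.13, "dy": -0.08}
    - {"dx": -0.13, "dy": -0.08}
    - {"dx": -0.13, "dy": -0.08}
    - {"dx": -0.13, "dy": -0.08}
    - {"dx": -0.13, "dy": -0.08}
    - {"dx": -0.13, "dy": -0.08}
    - {"az": 0.09}
    - {"az": 0.09}
    - {"az": 0.076}
    - {"dx": 0}

```text
invalid input
```

Run:
```python
from h import *
im=grab('wrist','w1.png'); s=ctrl.read_state(); print(s['clock'],s['eef_pos'],s['tool_rot'])
for n,p in [('spot',(595,-281,18)),('tip',(566,-71,30)),('blk',(504,-242,64))]: print(n,proj(im,p))
```

```text
0.2 [6.49646866e+02 1.50851847e-02 2.52731862e+02] [-3.14040743e+00  2.01962028e-05  1.57078509e+00]
spot (np.float64(236.08287712928723), np.float64(405.4140743998083))
tip (np.float64(200.7111250375146), np.float64(251.97769575160473))
blk (np.float64(146.50130782521467), np.float64(409.87242984038517))
```

View pics/w1.png

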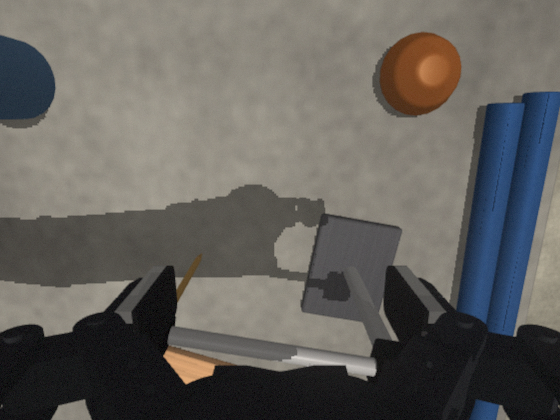

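Emit:
step_arm:
  plan:
    - {"dx": -0.13, "dy": -0.08, "dz": 0, "ax": 0, "ay": 0, "az": 0, "gripper": 1}
    - {"dx": -0.13, "dy": -0.08, "dz": 0, "ax": 0, "ay": 0, "az": 0, "gripper": 1}
    - {"dx": -0.13, "dy": -0.08, "dz": 0, "ax": 0, "ay": 0, "az": 0, "gripper": 1}
    - {"dx": -0.13, "dy": -0.08, "dz": 0, "ax": 0, "ay": 0, "az": 0, "gripper": 1}
    - {"dx": -0.13, "dy": -0.08, "dz": 0, "ax": 0, "ay": 0, "az": 0, "gripper": 1}
    - {"dx": -0.13, "dy": -0.08, "dz": 0, "ax": 0, "ay": 0, "az": 0, "gripper": 1}
    - {"dx": -0.13, "dy": 0, "dz": 0, "ax": 0, "ay": 0, "az": 0, "gripper": 1}
    - {"dx": 0, "dy": 0, "dz": 0, "ax": 0, "ay": 0, "az": 0.09, "gripper": 1}
    - {"dx": 0, "dy": 0, "dz": 0, "ax": 0, "ay": 0, "az": 0.09, "gripper": 1}
    - {"dx": 0, "dy": 0, "dz": 0, "ax": 0, "ay": 0, "az": 0.07, "gripper": 1}
    - {"dx": 0, "dy": 0, "dz": 0, "ax": 0, "ay": 0, "az": 0, "gripper": 1}
    - {"dx": 0, "dy": 0, "dz": 0, "ax": 0, "ay": 0, "az": 0, "gripper": 1}

```text
clock: 1.7
eef_pos: [506.0, -272.8, 253.2]
tool_rot: [-3.141, -0.0, 1.18]
force: [-0.1, 0.2, 0.0]
width: 85.5
gripper_force: 0.0
```

Run:
```python
from h import *
W=dict(np.load('/tmp/wrist.npz')); print('tip from start',pt(W,202,254,30))
im=grab('wrist','w2.png'); s=ctrl.read_state(); print(s['clock'],s['eef_pos'],s['tool_rot'])
for n,p in [('spot',(595,-281,18)),('tip',(566,-71,30)),('blk',(504,-242,64))]: print(n,proj(im,p))
```

```text
tip from start [567.22785126 -73.29205728  30.        ]
1.75 [ 506.00133925 -272.87561442  253.2446102 ] [-3.14148140e+00 -1.36959668e-04  1.17967190e+00]
spot (np.float64(363.3091851128192), np.float64(158.18610818984695))
tip (np.float64(254.2299688037983), np.float64(-57.59360841597638))
blk (np.float64(264.23368249991), np.float64(162.4646813495951))
```

View pics/w2.png

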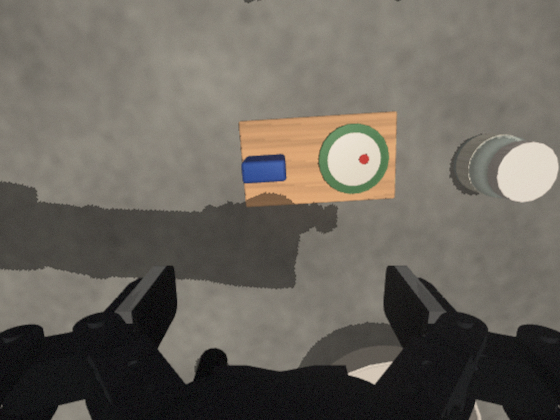

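Run:
```python
from h import *
W=dict(np.load('/tmp/wrist.npz'))
c=W['color'].astype(int)
def cen(m):
    v,u=np.nonzero(m);return u.mean(),v.mean(),len(u)
red=(c[...,0]>150)&(c[...,1]<70)&(c[...,2]<70)
u,v,n=cen(red);sp=pt(W,u,v,18);print('spot',u,v,n,sp)
blue=(c[...,2]>110)&(c[...,0]<60);blue[:,:200]=0
# points at top of block by depth
vv,uu=np.nonzero((c[...,2]>c[...,0]+50)&(W['range_z']>0)); P=np.array([pt(W,a,b) for a,b in zip(uu,vv)])
P=P[(P[:,2]>60)&(P[:,2]<68)];(bc,sz,an)=cv2.minAreaRect(P[:,:2].astype(np.float32));print('block',len(P),bc,sz,an,P[:,2].mean())
for a,b in [(239,122),(396,112),(397,197),(247,206)]: print(pt(W,a,b,12))
d=sp[:2]-np.array(bc);print(np.hypot(*d),np.degrees(np.arctan2(d[1],d[0])))
S=dict(np.load('/tmp/scene.npz'))
print('bowl',pt(S,108,158),pt(S,165,158),'torch',pt(S,187,128))
```

```text
spot 363.7073170731707 158.73170731707316 41 [ 595.19706363 -281.67939396   18.        ]
block 887 (500.3218688964844, -248.7095489501953) (18.619850158691406, 38.439456939697266) 71.33506774902344 64.34577957266491
[ 491.83453134 -200.00022222   12.        ]
[ 641.1829666  -251.00091871   12.        ]
[ 616.04993372 -334.96372091   12.        ]
[ 464.02290427 -283.04740537   12.        ]
100.44059565932754 -19.162724536833014
bowl [ 531.96642181 -642.9245086    81.96418163] [ 382.34380914 -534.82098768   -1.87380376] torch [ 356.30474855 -440.88980676  125.78695325]
```

Emit:
step_arm:
  plan:
    - {"dx": 0, "dy": 0, "dz": 0, "ax": 0, "ay": 0, "az": -0.039, "gripper": 1}
    - {"dx": 0.07, "dy": -0.044, "dz": 0, "ax": 0, "ay": 0, "az": 0, "gripper": 1}
    - {"dx": 0, "dy": 0, "dz": 0.15, "ax": 0, "ay": 0, "az": 0, "gripper": 1}
    - {"dx": 0, "dy": 0, "dz": 0.15, "ax": 0, "ay": 0, "az": 0, "gripper": 1}
    - {"dx": 0, "dy": 0, "dz": 0.15, "ax": 0, "ay": 0, "az": 0, "gripper": 1}
    - {"dx": 0, "dy": 0, "dz": 0.12, "ax": 0, "ay": 0, "az": 0, "gripper": 1}
    - {"dx": 0, "dy": 0, "dz": 0.08, "ax": 0, "ay": 0, "az": 0, "gripper": 1}
    - {"dx": 0, "dy": 0, "dz": 0.04, "ax": 0, "ay": 0, "az": 0, "gripper": 1}
    - {"dx": 0, "dy": 0, "dz": 0, "ax": 0, "ay": 0, "az": 0, "gripper": 1}
    - {"dx": 0, "dy": 0, "dz": 0, "ax": 0, "ay": 0, "az": 0, "gripper": 1}

```text
clock: 3.0
eef_pos: [501.1, -249.2, 47.3]
tool_rot: [3.14, 0.0, 1.239]
force: [-0.3, -0.9, 0.3]
width: 85.6
gripper_force: 0.0
```

Emit:
step_arm:
  plan:
    - {"dx": 0, "dy": 0, "dz": 0, "ax": 0, "ay": 0, "az": 0, "gripper": 0}
    - {"dx": 0, "dy": 0, "dz": 0, "ax": 0, "ay": 0, "az": 0, "gripper": 0}
    - {"dx": 0, "dy": 0, "dz": 0, "ax": 0, "ay": 0, "az": 0, "gripper": 0}
    - {"dx": 0, "dy": 0, "dz": 0, "ax": 0, "ay": 0, "az": 0, "gripper": 0}
    - {"dx": 0, "dy": 0, "dz": 0, "ax": 0, "ay": 0, "az": 0, "gripper": 0}
    - {"dx": 0, "dy": 0, "dz": 0, "ax": 0, "ay": 0, "az": 0, "gripper": 0}

```text
clock: 3.75
eef_pos: [500.4, -248.8, 46.9]
tool_rot: [3.141, -0.0, 1.239]
force: [-0.9, 0.5, 5.7]
width: 39.2
gripper_force: 62.4
```

```bash
cat >> h.py <<'E'
def red_spot(W,z=18):
    c=W['color'].astype(int);m=((c[...,0]>130)&(c[...,1]<70)&(c[...,2]<70)).astype(np.uint8)
    n,l,st,ce=cv2.connectedComponentsWithStats(m);
    for k in range(1,n):
        if st[k,4]>15: print('red',ce[k],st[k,4],pt(W,*ce[k],z))
E
python3 - <<'E'
from h import *
W=grab('wrist','w3.png');red_spot(W);s=ctrl.read_state();print(s['eef_pos'],s['force'],s['width'],s['gripper_force'])
E
```

```text
red [495.30976431 266.62626263] 297 [ 595.57964127 -282.39733565   18.        ]
[ 500.43590454 -248.84903873   46.95573642] [-1.40670094  0.5917782   5.86859895] 39.659963255809274 62.38957643508911
```

Emit:
step_arm:
  plan:
    - {"dx": 0.03, "dy": -0.015, "dz": 0, "ax": 0, "ay": 0, "az": 0, "gripper": 0}
    - {"dx": 0.05, "dy": -0.025, "dz": 0, "ax": 0, "ay": 0, "az": 0, "gripper": 0}
    - {"dx": 0.05, "dy": -0.025, "dz": 0, "ax": 0, "ay": 0, "az": 0, "gripper": 0}
    - {"dx": 0.05, "dy": -0.025, "dz": 0, "ax": 0, "ay": 0, "az": 0, "gripper": 0}
    - {"dx": 0.05, "dy": -0.025, "dz": 0, "ax": 0, "ay": 0, "az": 0, "gripper": 0}
    - {"dx": 0.05, "dy": -0.025, "dz": 0, "ax": 0, "ay": 0, "az": 0, "gripper": 0}
    - {"dx": 0.05, "dy": -0.025, "dz": 0, "ax": 0, "ay": 0, "az": 0, "gripper": 0}
    - {"dx": 0.05, "dy": -0.025, "dz": 0, "ax": 0, "ay": 0, "az": 0, "gripper": 0}
    - {"dx": 0.05, "dy": -0.025, "dz": 0, "ax": 0, "ay": 0, "az": 0, "gripper": 0}
    - {"dx": 0.05, "dy": -0.025, "dz": 0, "ax": 0, "ay": 0, "az": 0, "gripper": 0}
    - {"dx": 0.05, "dy": -0.025, "dz": 0, "ax": 0, "ay": 0, "az": 0, "gripper": 0}
    - {"dx": 0.03, "dy": -0.015, "dz": 0, "ax": 0, "ay": 0, "az": 0, "gripper": 0}
    - {"dx": 0, "dy": 0, "dz": 0, "ax": 0, "ay": 0, "az": 0, "gripper": 0}
    - {"dx": 0, "dy": 0, "dz": 0, "ax": 0, "ay": 0, "az": 0, "gripper": 0}

```text
clock: 5.55
eef_pos: [477.1, -62.7, 46.9]
tool_rot: [3.139, -0.001, 1.24]
force: [2.2, 0.1, 6.3]
width: 39.1
gripper_force: 62.2
```

Run:
```python
from h import *
W=grab('wrist','w4.png');red_spot(W);s=ctrl.read_state();print(s['eef_pos'],s['tool_rot'],s['force'],s['width'])
print(proj(W,(567,-73,30)))
S=grab('scene');D=grab('side')
def c(i,u,v,w,h,W,H): return cv2.resize(i[v:v+h,u:u+w,::-1],(W,H),interpolation=cv2.INTER_CUBIC)
m=np.hstack([W['color'][100:400,280:560,::-1],c(S['color'],240,190,50,60,250,300),c(D['color'],265,200,50,60,250,300)])
cv2.imwrite('pics/m4.png',m)
```

```text
red [494.97727273 273.38636364] 44 [571.73328869 -99.88405154  18.        ]
[477.09638381 -62.77323551  46.95761505] [ 3.13850707e+00 -6.00597095e-04  1.23944431e+00] [ 2.36004662 -0.26597432  5.81745335] 39.34475230196196
(np.float64(489.98334910366214), np.float64(233.53028869500812))
```

View pics/m4.png

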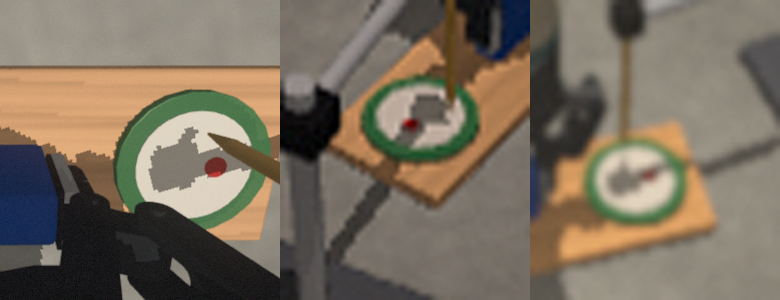

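Run:
```python
from h import *
W=dict(np.load('/tmp/wrist.npz'))
sp=pt(W,495.7,267,18);t=pt(W,488,233,30);d=(t-sp)[:2];a=1.2394-np.pi/2
tx=np.array([-np.sin(a),np.cos(a)]);ty=np.array([np.cos(a),np.sin(a)])
print(sp,t,d, d@tx/300,d@ty/300)
S=dict(np.load('/tmp/scene.npz'));D=dict(np.load('/tmp/side.npz'))
print('S',pt(S,240+(452-280)/5,190+102/5,30)-pt(S,240+(411-280)/5,190+124/5,18))
print('D',pt(D,265+(625-530)/5,200+138/5,30)-pt(D,265+(648-530)/5,200+174/5,18))
```

```text
[572.61251289 -96.7409986   18.        ] [566.25255834 -72.49373082  30.        ] [-6.35995455 24.24726778] 0.06952883398666954 -0.046343611430727176
S [-13.54684619  21.82223939  12.        ]
D [-0.61050483 26.84079379 12.        ]
```

Emit:
step_arm:
  plan:
    - {"dx": 0.02, "dy": -0.014, "dz": 0, "ax": 0, "ay": 0, "az": 0, "gripper": 0}
    - {"dx": 0.03, "dy": -0.02, "dz": 0, "ax": 0, "ay": 0, "az": 0, "gripper": 0}
    - {"dx": 0.019, "dy": -0.012, "dz": 0, "ax": 0, "ay": 0, "az": 0, "gripper": 0}
    - {"dx": 0, "dy": 0, "dz": 0, "ax": 0, "ay": 0, "az": 0, "gripper": 0}
    - {"dx": 0, "dy": 0, "dz": 0, "ax": 0, "ay": 0, "az": 0, "gripper": 0}

```text
clock: 6.32
eef_pos: [471.2, -39.6, 47.0]
tool_rot: [3.137, 0.0, 1.238]
force: [0.6, -2.8, 6.0]
width: 39.3
gripper_force: 62.3
```

Run:
```python
from h import *
W=grab('wrist');s=ctrl.read_state();print(s['eef_pos'],s['tool_rot'],s['force'],s['width'])
print(proj(W,(566.25,-72.5,30)),proj(W,(566.25,-72.5,18)))
S=grab('scene');D=grab('side')
def c(i,u,v,w,h,W,H): return cv2.resize(i[v:v+h,u:u+w,::-1],(W,H),interpolation=cv2.INTER_CUBIC)
m=np.hstack([c(W['color'],420,190,100,150,300,450),c(S['color'],255,190,40,60,250,450),c(D['color'],265,200,40,60,250,450)])
cv2.imwrite('pics/m5.png',m)
```

```text
[471.12635866 -39.6382496   46.97606026] [3.13731741e+00 2.50101007e-05 1.23823786e+00] [ 2.60766981 -4.12048524  5.87312587] 39.40284176883296
(np.float64(510.7057003482048), np.float64(276.04897473396096)) (np.float64(494.15566406619735), np.float64(264.7560888864814))
```

View pics/m5.png

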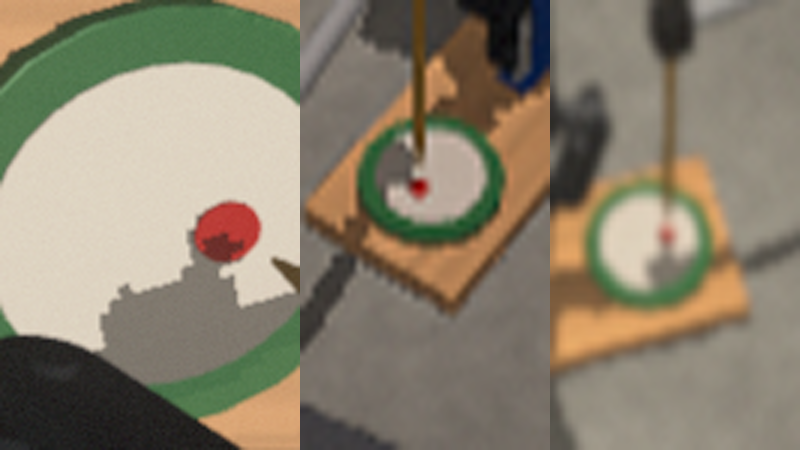

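Run:
```python
from h import *
W=dict(np.load('/tmp/wrist.npz'))
sp=pt(W,495.7,267,18);t=pt(W,511,276.5,30);d=(t-sp)[:2];a=1.238-np.pi/2
tx=np.array([-np.sin(a),np.cos(a)]);ty=np.array([np.cos(a),np.sin(a)])
print(sp,t,d, d@tx/300,d@ty/300)
S=dict(np.load('/tmp/scene.npz'));D=dict(np.load('/tmp/side.npz'))
for n,im,o in (('S',S,(255,190)),('D',D,(265,200))):
    q=(419-300,188) if n=='S' else (667-550,237)
    r=pt(im,o[0]+q[0]/6.25,o[1]+q[1]/7.5,18); u,v=proj(im,r+[0,0,12]); print(n,'tip expected at',(u-o[0])*6.25+(300 if n=='S' else 550),(v-o[1])*7.5)
```

```text
[566.7402954  -73.87559291  18.        ] [566.33700183 -72.75705822  30.        ] [-0.40329357  1.11853468] 0.003084708835584573 -0.0024885894501808408
S tip expected at 418.99247833135183 166.74811681622822
D tip expected at 667.3772842113987 221.5980502413271
```

Emit:
step_arm:
  plan:
    - {"dx": 0.004, "dy": -0.003, "dz": 0, "ax": 0, "ay": 0, "az": 0, "gripper": 0}
    - {"dx": 0, "dy": 0, "dz": 0, "ax": 0, "ay": 0, "az": 0, "gripper": 0}
    - {"dx": 0, "dy": 0, "dz": 0, "ax": 0, "ay": 0, "az": 0, "gripper": 0}
    - {"dx": 0, "dy": 0, "dz": 0, "ax": 0, "ay": 0, "az": 0, "gripper": 0.7}
    - {"dx": 0, "dy": 0, "dz": 0, "ax": 0, "ay": 0, "az": 0, "gripper": 0.7}
    - {"dx": 0, "dy": 0, "dz": 0, "ax": 0, "ay": 0, "az": 0, "gripper": 0.7}
    - {"dx": 0, "dy": 0, "dz": 0, "ax": 0, "ay": 0, "az": 0, "gripper": 0.7}

```text
clock: 7.35
eef_pos: [468.6, -36.9, 46.2]
tool_rot: [-3.141, -0.0, 1.24]
force: [-0.6, -0.0, -1.2]
width: 59.9
gripper_force: 0.0
```

Run:
```python
from h import *
W=grab('wrist','w6.png');s=ctrl.read_state();print(s['clock'],s['eef_pos'],s['tool_rot'],s['force'],s['width'])
c=W['color'].astype(int);m=(c[...,0]>1.9*c[...,1])&(c[...,0]>1.9*c[...,2])&(c[...,0]>60)
m[:, :450]=0;v,u=np.nonzero(m);print(len(u),u.mean(),v.mean(),(u.min()+u.max())/2,(v.min()+v.max())/2,pt(W,u.mean(),v.mean(),18))
print(proj(W,(566.3,-72.6,30)))
```

```text
7.4 [468.6849543  -36.9287203   46.24108863] [-3.14124308e+00 -1.02045937e-04  1.23962125e+00] [-1.00412501 -0.05396199 -0.20801927] 59.94184980892718
318 502.3018867924528 270.9433962264151 502.5 271.0 [566.07803147 -73.13257801  18.        ]
(np.float64(519.7314277150017), np.float64(281.5366689917516))
```

Emit:
step_arm:
  plan:
    - {"dx": 0, "dy": 0, "dz": -0.06, "ax": 0, "ay": 0, "az": 0, "gripper": 0.7}
    - {"dx": 0, "dy": 0, "dz": -0.14, "ax": 0, "ay": 0, "az": 0, "gripper": 0.7}
    - {"dx": 0, "dy": 0, "dz": -0.14, "ax": 0, "ay": 0, "az": 0, "gripper": 1}
    - {"dx": 0, "dy": 0, "dz": -0.14, "ax": 0, "ay": 0, "az": 0, "gripper": 1}
    - {"dx": 0, "dy": 0, "dz": -0.14, "ax": 0, "ay": 0, "az": 0, "gripper": 1}
    - {"dx": 0, "dy": 0, "dz": -0.13, "ax": 0, "ay": 0, "az": 0, "gripper": 1}
    - {"dx": 0, "dy": 0, "dz": 0, "ax": 0, "ay": 0, "az": -0.105, "gripper": 1}
    - {"dx": 0, "dy": 0, "dz": 0, "ax": 0, "ay": 0, "az": -0.106, "gripper": 1}
    - {"dx": 0.152, "dy": 0.046, "dz": 0, "ax": 0, "ay": 0, "az": 0, "gripper": 1}
    - {"dx": 0.152, "dy": 0.046, "dz": 0, "ax": 0, "ay": 0, "az": 0, "gripper": 1}
    - {"dx": 0.152, "dy": 0.046, "dz": 0, "ax": 0, "ay": 0, "az": 0, "gripper": 1}
    - {"dx": 0.152, "dy": 0.046, "dz": 0, "ax": 0, "ay": 0, "az": 0, "gripper": 1}
    - {"dx": 0.152, "dy": 0.046, "dz": 0, "ax": 0, "ay": 0, "az": 0, "gripper": 1}
    - {"dx": 0.152, "dy": 0.046, "dz": 0, "ax": 0, "ay": 0, "az": 0, "gripper": 1}
    - {"dx": 0.152, "dy": 0.046, "dz": 0, "ax": 0, "ay": 0, "az": 0, "gripper": 1}
    - {"dx": 0.152, "dy": 0.046, "dz": 0, "ax": 0, "ay": 0, "az": 0, "gripper": 1}
    - {"dx": 0, "dy": 0, "dz": 0, "ax": 0, "ay": 0, "az": 0, "gripper": 1}
    - {"dx": 0, "dy": 0, "dz": 0, "ax": 0, "ay": 0, "az": 0, "gripper": 1}

```text
clock: 9.65
eef_pos: [578.8, 326.7, 270.7]
tool_rot: [-3.141, 0.002, 1.571]
force: [-0.6, -1.1, -0.4]
width: 85.4
gripper_force: 0.0
```

Run:
```python
from h import *
W=grab('wrist','w7.png');s=ctrl.read_state();print(s['clock'],s['eef_pos'],s['tool_rot'],s['force'],s['width'])
```

```text
9.7 [579.12514593 325.92818045 271.0503276 ] [-3.14093920e+00  1.64199077e-03  1.56924262e+00] [-0.25570823  0.74147276  0.74728421] 85.04306802382824
```

View pics/w7.png

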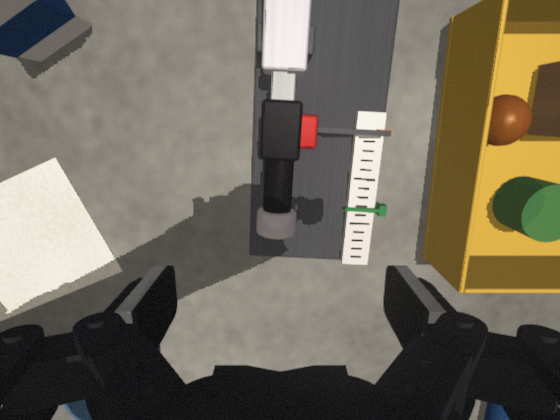

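Run:
```python
from h import *
W=dict(np.load('/tmp/wrist.npz'))
P=np.array([np.r_[pt(W,u,v),u,v] for v in range(80,180) for u in range(240,330) if W['range_z'][v,u]>0])
H=P[(P[:,2]>123)&(P[:,2]<134)];print(len(H),H[:,2].mean(),cv2.minAreaRect(H[:,:2].astype(np.float32)),H.min(0),H.max(0))
for z,l in ((10,[(258,0),(250,256)]),(12,[(386,113),(368,264)])):
    a,b=[pt(W,*q,z) for q in l];d=b-a;print(a,b,np.degrees(np.arctan2(d[1],d[0])))
print('ptr',pt(W,382,132,24),'clip',pt(W,380,210,24),pt(W,345,209,24))
c=W['color'].astype(int);g=(c[...,1]>c[...,0]+40)&(c[...,1]>c[...,2]+30);g[:,400:]=0;v,u=np.nonzero(g);print('green',u.min(),u.max(),[(x,v[u==x].mean().round(1)) for x in range(u.min(),u.max()+1,4)])
o=(c[...,0]>c[...,2]+60)&(c[...,0]>c[...,1]+30);o[:,:365]=0;o[:,400:]=0;v,u=np.nonzero(o);print('orange',u.min(),u.max(),v.min(),v.max(),u.mean(),v.mean())
r=(c[...,0]>150)&(c[...,1]<60);r[:,330:]=0;v,u=np.nonzero(r);print('red',u.min(),u.max(),v.min(),v.max(),pt(W,u.mean(),v.mean()))
```

```text
2411 128.38103426266477 ((579.2239990234375, 383.3843688964844), (44.05568313598633, 29.949695587158203), 87.05289459228516) [563.96271148 361.42556108 124.30254448 260.          99.        ] [594.6611859  405.78974813 130.98215765 301.         160.        ]
[557.76828666 502.91577421  10.        ] [543.85495258 234.83287995  10.        ] -92.97094947382809
[690.51211383 396.95352291  12.        ] [683.11394256 225.48262052  12.        ] -92.47051397392194
ptr [684.38277122 378.00131936  24.        ] clip [688.66889715 294.71879149  24.        ] [650.29825927 295.85827943  24.        ]
green 345 386 [(345, np.float64(209.5)), (349, np.float64(209.0)), (353, np.float64(209.0)), (357, np.float64(209.0)), (361, np.float64(209.5)), (365, np.float64(209.5)), (369, np.float64(210.0)), (373, np.float64(210.0)), (377, np.float64(210.5)), (381, np.float64(210.0)), (385, np.float64(210.5))]
orange 380 391 130 135 387.11764705882354 130.88235294117646
red 300 317 115 147 [602.32105416 381.87248864 120.68715992]
```

Emit:
step_arm:
  plan:
    - {"dx": 0, "dy": 0, "dz": 0, "ax": 0, "ay": 0, "az": 0.032, "gripper": 1}
    - {"dx": 0.096, "dy": -0.005, "dz": 0, "ax": 0, "ay": 0, "az": 0, "gripper": 1}
    - {"dx": 0.095, "dy": -0.005, "dz": 0, "ax": 0, "ay": 0, "az": 0, "gripper": 1}
    - {"dx": 0, "dy": 0, "dz": 0.1, "ax": 0, "ay": 0, "az": 0, "gripper": 1}
    - {"dx": 0, "dy": 0, "dz": 0.14, "ax": 0, "ay": 0, "az": 0, "gripper": 1}
    - {"dx": 0, "dy": 0, "dz": 0.06, "ax": 0, "ay": 0, "az": 0, "gripper": 1}
    - {"dx": 0, "dy": 0, "dz": 0, "ax": 0, "ay": 0, "az": 0, "gripper": 1}
    - {"dx": 0, "dy": 0, "dz": 0, "ax": 0, "ay": 0, "az": 0, "gripper": 1}

```text
clock: 10.7
eef_pos: [580.3, 385.1, 183.1]
tool_rot: [3.139, -0.002, 1.52]
force: [-0.5, -0.0, 0.9]
width: 85.6
gripper_force: 0.0
```

Run:
```python
from h import *
W=grab('wrist','w8.png');s=ctrl.read_state();print(s['clock'],s['eef_pos'],s['tool_rot'],s['force'],s['width'])
P=np.array([np.r_[pt(W,u,v),u,v] for v in range(100,420) for u in range(180,400) if W['range_z'][v,u]>0])
H=P[(P[:,2]>124)&(P[:,2]<132)];print(len(H),cv2.minAreaRect(H[:,:2].astype(np.float32)),H.min(0),H.max(0))
```

```text
10.75 [580.25442323 385.35966674 183.29401683] [ 3.13897055e+00 -1.92692406e-03  1.52011233e+00] [-0.68410745  0.88169593  0.62257371] 85.43061343653382
4142 ((579.198974609375, 384.0447998046875), (43.919952392578125, 30.03975486755371), 86.89575958251953) [563.4064873  361.63951207 124.02291054 250.         207.        ] [595.00955105 406.14550538 130.57405637 305.         283.        ]
```

Emit:
step_arm:
  plan:
    - {"dx": -0.005, "dy": -0.003, "dz": 0.12, "ax": 0, "ay": 0, "az": 0, "gripper": 1}
    - {"dx": 0, "dy": 0, "dz": 0.09, "ax": 0, "ay": 0, "az": 0, "gripper": 1}
    - {"dx": 0, "dy": 0, "dz": 0.04, "ax": 0, "ay": 0, "az": 0, "gripper": 1}
    - {"dx": 0, "dy": 0, "dz": 0, "ax": 0, "ay": 0, "az": 0, "gripper": 1}
    - {"dx": 0, "dy": 0, "dz": 0, "ax": 0, "ay": 0, "az": 0, "gripper": 1}

```text
clock: 11.38
eef_pos: [579.2, 384.2, 107.9]
tool_rot: [3.139, -0.002, 1.52]
force: [0.6, -0.3, 0.2]
width: 85.3
gripper_force: 0.0
```

Emit:
step_arm:
  plan:
    - {"dx": 0, "dy": 0, "dz": 0, "ax": 0, "ay": 0, "az": 0, "gripper": 0}
    - {"dx": 0, "dy": 0, "dz": 0, "ax": 0, "ay": 0, "az": 0, "gripper": 0}
    - {"dx": 0, "dy": 0, "dz": 0, "ax": 0, "ay": 0, "az": 0, "gripper": 0}
    - {"dx": 0, "dy": 0, "dz": 0, "ax": 0, "ay": 0, "az": 0, "gripper": 0}
    - {"dx": 0, "dy": 0, "dz": 0, "ax": 0, "ay": 0, "az": 0, "gripper": 0}
    - {"dx": 0, "dy": 0, "dz": 0, "ax": 0, "ay": 0, "az": 0, "gripper": 0}
    - {"dx": 0, "dy": 0, "dz": 0, "ax": 0, "ay": 0, "az": 0, "gripper": 0}

```text
clock: 12.25
eef_pos: [579.3, 383.8, 108.5]
tool_rot: [3.139, -0.002, 1.52]
force: [0.3, -0.8, 9.6]
width: 29.1
gripper_force: 62.2
```

Emit:
step_arm:
  plan:
    - {"dx": -0.02, "dy": 0, "dz": 0, "ax": 0, "ay": 0, "az": 0, "gripper": 0}
    - {"dx": -0.03, "dy": 0, "dz": 0, "ax": 0, "ay": 0, "az": 0, "gripper": 0}
    - {"dx": -0.04, "dy": 0, "dz": 0, "ax": 0, "ay": 0, "az": 0, "gripper": 0}
    - {"dx": -0.04, "dy": 0, "dz": 0, "ax": 0, "ay": 0, "az": 0, "gripper": 0}
    - {"dx": -0.04, "dy": 0, "dz": 0, "ax": 0, "ay": 0, "az": 0, "gripper": 0}
    - {"dx": -0.04, "dy": 0, "dz": 0, "ax": 0, "ay": 0, "az": 0, "gripper": 0}
    - {"dx": -0.03, "dy": 0, "dz": 0, "ax": 0, "ay": 0, "az": 0, "gripper": 0}
    - {"dx": 0, "dy": 0, "dz": 0, "ax": 0, "ay": 0, "az": 0, "gripper": 0}
    - {"dx": 0, "dy": 0, "dz": 0, "ax": 0, "ay": 0, "az": 0, "gripper": 0}

```text
clock: 13.38
eef_pos: [575.7, 314.7, 108.5]
tool_rot: [3.138, -0.005, 1.521]
force: [1.7, 4.3, 8.1]
width: 29.7
gripper_force: 62.4
```

Run:
```python
from h import *
W=grab('wrist','w9.png');s=ctrl.read_state();print(s['clock'],s['eef_pos'],s['tool_rot'],s['force'],s['width'])
S=grab('scene')
for p in [(675,295.2,24),(675,308,24)]: print(proj(W,p),proj(S,p))
m=np.hstack([cv2.resize(W['color'][150:350,330:530,::-1],(500,500),interpolation=cv2.INTER_CUBIC),cv2.resize(S['color'][240:290,380:410,::-1],(300,500),interpolation=cv2.INTER_CUBIC)])
cv2.imwrite('pics/m9.png',m)
```

```text
13.425 [575.72562576 314.73225789 108.4734807 ] [ 3.13836397 -0.005251    1.5210172 ] [1.35085815 4.50524955 7.41241999] 29.335867517275936
(np.float64(437.21353216100454), np.float64(250.66569520225175)) (np.float64(394.3403374762182), np.float64(268.44425127210775))
(np.float64(438.59050270600693), np.float64(231.44862351492534)) (np.float64(399.2270277614441), np.float64(269.5338752032568))
```

View pics/m9.png

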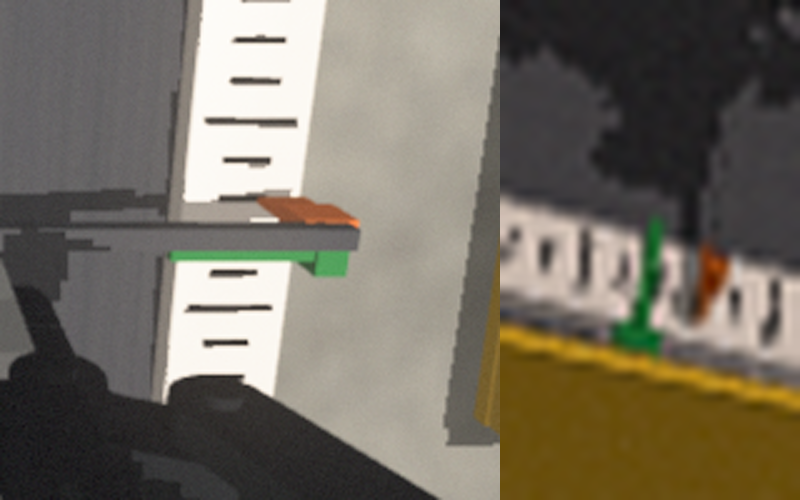

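```bash
python3 - <<'E'
from h import *
W=dict(np.load('/tmp/wrist.npz'))
a=np.radians(-92.95);ex=np.array([np.cos(a),np.sin(a)]);o=np.array([579.2,383.7])
for n,(u,v) in {'50':(430.4,198.4),'60':(428.8,214),'90':(423,258.8),'100':(421.5,273.2)}.items():
    print(n,W['range_z'][int(v),int(u)+15],pt(W,u+12,v)[2],[(pt(W,u,v,z)[:2]-o)@ex for z in(10,12,14,18)])
for u,v in [(400,253.5),(440,253.5),(460,257)]: p=pt(W,u,v);print('clip',p,(p[:2]-o)@ex)
s=ctrl.read_state();print('arm x',(s['eef_pos'][:2]-o)@ex)
# clip in w7
E
python3 - <<'E'
import sys;sys.path.insert(0,'.')
from h import *
I=cv2.imread('pics/w7.png').astype(int)[:,:,::-1]
for u in (350,354,362,370,378,384):
    g=[v for v in range(195,225) if I[v,u,1]>I[v,u,0]+25 and I[v,u,1]>I[v,u,2]+15];print(u,g)
for u in (362,358,366):print(u,[(v) for v in range(113,264) if I[v,u].sum()<300])
E
```

```text
50 214.16402 21.071728621188726 [np.float64(52.72219124589933), np.float64(52.271142597423285), np.float64(51.820093948947296), np.float64(50.91799665199531)]
60 218.57646 21.436659176320603 [np.float64(63.21927517489506), np.float64(62.672788051912555), np.float64(62.12630092893), np.float64(61.03332668296499)]
90 224.66829 20.510087550670335 [np.float64(94.81614310986228), np.float64(93.98238031153076), np.float64(93.14861751319926), np.float64(91.48109191653624)]
100 227.30798 21.89429641562748 [np.float64(105.4570141655176), np.float64(104.52650559399405), np.float64(103.59599702247057), np.float64(101.73497987942352)]
clip [651.17918114 294.88070536  24.92973389] 84.99722339452364
clip [676.51662349 293.5206496   24.80002313] 85.05149886019107
clip [689.76338553 290.16385308  24.07754379] 87.72210948286087
arm x 69.03407468897866
350 [208, 209, 210]
354 [208, 209, 210]
362 [208, 209, 210, 211]
370 [209, 210, 211]
378 [208, 209, 210, 211, 212, 213, 214, 215]
384 [205, 206, 207, 208, 209, 210, 211, 212, 213, 214, 215, 216]
362 [160, 169, 197, 206, 207, 208, 209, 215, 232]
358 [178, 206, 207, 208, 215, 223, 240, 248]
366 [141, 160, 179, 188, 197, 209]
```

Emit:
step_arm:
  plan:
    - {"dx": -0.02, "dy": 0, "dz": 0, "ax": 0, "ay": 0, "az": 0, "gripper": 0}
    - {"dx": -0.017, "dy": 0, "dz": 0, "ax": 0, "ay": 0, "az": 0, "gripper": 0}
    - {"dx": -0.01, "dy": 0, "dz": 0, "ax": 0, "ay": 0, "az": 0, "gripper": 0}
    - {"dx": 0, "dy": 0, "dz": 0, "ax": 0, "ay": 0, "az": 0, "gripper": 0}
    - {"dx": 0, "dy": 0, "dz": 0, "ax": 0, "ay": 0, "az": 0, "gripper": 0}
    - {"dx": 0, "dy": 0, "dz": 0, "ax": 0, "ay": 0, "az": 0, "gripper": 0}

```text
clock: 14.22
eef_pos: [575.0, 300.8, 108.5]
tool_rot: [3.138, -0.005, 1.521]
force: [1.6, 4.5, 8.8]
width: 29.1
gripper_force: 62.5
```

Run:
```python
from h import *
a=np.radians(-92.95);ex=np.array([np.cos(a),np.sin(a)]);o=np.array([579.2,383.7])
W=grab('wrist','w10.png');s=ctrl.read_state();print(s['clock'],s['eef_pos'],s['tool_rot'],s['force'],s['width']);print('arm x',(s['eef_pos'][:2]-o)@ex)
S=grab('scene')
# w7 clip
T=np.eye(4);T[:3,:3]=R.from_euler('xyz',[-3.14094,.00164,1.56924]).as_matrix();T[:3,3]=[579.125,325.93,271.05]
W7=dict(W);W7['T']=T@W['T_tool_cam']
for u,v in [(354,209),(362,209.5),(370,210),(384,210.5)]: print('clip7',(pt(W7,u,v,25)[:2]-o)@ex)
# pointer wedge shift between w9 and w10
A=cv2.imread('pics/w9.png').astype(int)[:,:,::-1];B=W['color'].astype(int)
for I in(A,B):
    m=(I[...,0]>I[...,2]+60)&(I[...,0]>I[...,1]+40)
    m[:215]=0;m[255:]=0;m[:,:425]=0;m[:,480:]=0
    v,u=np.nonzero(m);print('orange',len(u),u.mean(),v.mean(),u.min(),v.min())
m=np.hstack([cv2.resize(W['color'][200:280,390:490,::-1],(500,400),interpolation=cv2.INTER_CUBIC),cv2.resize(S['color'][250:280,382:404,::-1],(293,400),interpolation=cv2.INTER_CUBIC)])
cv2.imwrite('pics/m10.png',m)
```

```text
14.275 [575.00686056 300.7572133  108.47276132] [ 3.13835702 -0.00526783  1.52110833] [1.21405541 4.56223853 9.51222922] 29.436921585197215
arm x 83.04867078234382
clip7 84.23159468795573
clip7 84.35896960777436
clip7 84.48644984904927
clip7 84.28724987711766
orange 282 452.43971631205676 234.10638297872342 433 229
orange 271 452.41328413284134 234.25830258302582 434 229
```

View pics/m10.png

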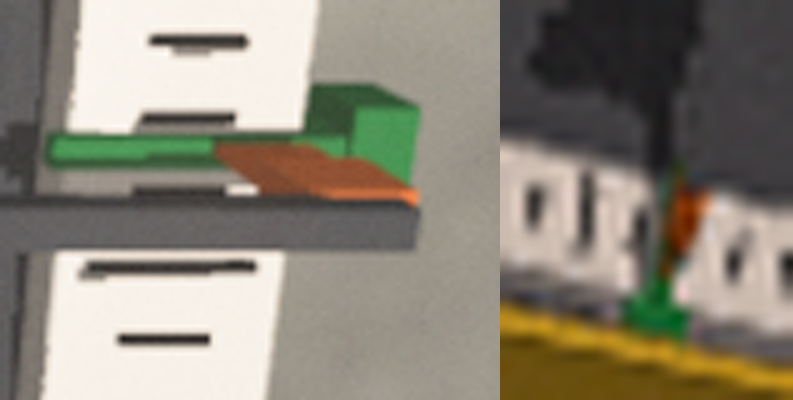

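Run:
```python
from h import *
a=np.radians(-92.95);ex=np.array([np.cos(a),np.sin(a)]);o=np.array([579.2,383.7])
W=dict(np.load('/tmp/wrist.npz'));c=W['color'].astype(int)
for u in (403,410,416,422,428,432):
    print(u,[(v,tuple(c[v,u]),round(float((pt(W,u,v,24)[:2]-o)@ex),1),round(float(pt(W,u,v)[2]),1)) for v in range(225,236)] if u in(403,416) else [(v,c[v,u,1]-c[v,u,0]) for v in range(225,236)])
print('tip', [(pt(W,433.5,v,24)[:2]-o)@ex for v in (228.5,229,229.5,230)])
for u,v in ((432,208.3),(432,223.7),(430,238),(424,253.4),(422.5,268)): print('tick',(pt(W,u,v,21)[:2]-o)@ex)
```

```text
403 [(225, (np.int64(177), np.int64(173), np.int64(158)), 80.4, 21.1), (226, (np.int64(120), np.int64(130), np.int64(111)), 81.0, 20.7), (227, (np.int64(63), np.int64(113), np.int64(67)), 81.7, 24.2), (228, (np.int64(71), np.int64(144), np.int64(79)), 82.3, 25.4), (229, (np.int64(78), np.int64(154), np.int64(87)), 83.0, 25.2), (230, (np.int64(75), np.int64(151), np.int64(86)), 83.6, 23.9), (231, (np.int64(69), np.int64(129), np.int64(76)), 84.3, 24.2), (232, (np.int64(56), np.int64(91), np.int64(58)), 84.9, 24.9), (233, (np.int64(78), np.int64(103), np.int64(74)), 85.6, 24.5), (234, (np.int64(129), np.int64(130), np.int64(116)), 86.3, 20.6), (235, (np.int64(154), np.int64(144), np.int64(136)), 86.9, 21.2)]
410 [(225, np.int64(-5)), (226, np.int64(-4)), (227, np.int64(50)), (228, np.int64(71)), (229, np.int64(77)), (230, np.int64(75)), (231, np.int64(59)), (232, np.int64(35)), (233, np.int64(23)), (234, np.int64(1)), (235, np.int64(-8))]
416 [(225, (np.int64(210), np.int64(197), np.int64(184)), 80.4, 20.2), (226, (np.int64(158), np.int64(156), np.int64(141)), 81.0, 20.5), (227, (np.in
[... 817 characters left out ...]
nt64(-7)), (226, np.int64(-1)), (227, np.int64(45)), (228, np.int64(69)), (229, np.int64(76)), (230, np.int64(56)), (231, np.int64(32)), (232, np.int64(32)), (233, np.int64(22)), (234, np.int64(2)), (235, np.int64(-10))]
432 [(225, np.int64(-9)), (226, np.int64(1)), (227, np.int64(35)), (228, np.int64(41)), (229, np.int64(35)), (230, np.int64(20)), (231, np.int64(19)), (232, np.int64(31)), (233, np.int64(23)), (234, np.int64(3)), (235, np.int64(-10))]
tip [np.float64(82.64570417017322), np.float64(82.97188008219732), np.float64(83.29831059206802), np.float64(83.62499599799288)]
tick 70.44515050267624
tick 80.43807812794223
tick 89.9341107035104
tick 100.40163601076748
tick 110.56375947274759
```

Emit:
step_arm:
  plan:
    - {"dx": -0.003, "dy": 0, "dz": 0, "ax": 0, "ay": 0, "az": 0, "gripper": 0}
    - {"dx": 0, "dy": 0, "dz": 0, "ax": 0, "ay": 0, "az": 0, "gripper": 0}
    - {"dx": 0, "dy": 0, "dz": 0, "ax": 0, "ay": 0, "az": 0, "gripper": 0}
    - {"dx": 0, "dy": 0, "dz": 0, "ax": 0, "ay": 0, "az": 0, "gripper": 0}
    - {"dx": 0, "dy": 0, "dz": 0, "ax": 0, "ay": 0, "az": 0, "gripper": 0}

```text
clock: 14.95
eef_pos: [575.0, 300.1, 108.5]
tool_rot: [3.138, -0.006, 1.521]
force: [2.4, 5.1, 8.3]
width: 30.0
gripper_force: 62.5
```

Run:
```python
from h import *
a=np.radians(-92.95);ex=np.array([np.cos(a),np.sin(a)]);o=np.array([579.2,383.7])
W=grab('wrist');c=W['color'].astype(int);s=ctrl.read_state();print(s['clock'],(s['eef_pos'][:2]-o)@ex,s['force'],s['width'],s['gripper_force'],abs(s['qd']).max())
for u in (405,416): print([(v,c[v,u,1]-c[v,u,0]) for v in range(222,236)])
m=(c[...,0]>c[...,2]+60)&(c[...,0]>c[...,1]+40);m[:215]=0;m[255:]=0;m[:,:425]=0;m[:,480:]=0
v,u=np.nonzero(m);print(len(u),u.min(),v.min())
# sled still in place?
S=grab('scene');red_spot(S);print(proj(S,(566.3,-72.8,18)))
```

```text
15.0 83.72046278839068 [2.53967387 4.65264151 8.23621744] 29.405755794749908 62.45690256357193 0.0009239644203016596
[(222, np.int64(-7)), (223, np.int64(-7)), (224, np.int64(-6)), (225, np.int64(-6)), (226, np.int64(48)), (227, np.int64(67)), (228, np.int64(75)), (229, np.int64(75)), (230, np.int64(57)), (231, np.int64(33)), (232, np.int64(25)), (233, np.int64(3)), (234, np.int64(-8)), (235, np.int64(-8))]
[(222, np.int64(-6)), (223, np.int64(-5)), (224, np.int64(-8)), (225, np.int64(-1)), (226, np.int64(48)), (227, np.int64(66)), (228, np.int64(72)), (229, np.int64(72)), (230, np.int64(55)), (231, np.int64(32)), (232, np.int64(22)), (233, np.int64(2)), (234, np.int64(-10)), (235, np.int64(-11))]
259 434 230
(np.float64(273.56597263673564), np.float64(214.59736943410346))
```

Run:
```python
from h import *
S=dict(np.load('/tmp/scene.npz'));c=S['color'].astype(int)
w=np.clip(c[...,0]-1.5*np.maximum(c[...,1],c[...,2]),0,None)[205:225,264:284]
v,u=np.mgrid[205:225,264:284];uu,vv=(w*u).sum()/w.sum(),(w*v).sum()/w.sum();print(w.sum(),uu,vv,'before: (274.0,215.1)')
if w.sum()>50 and abs(uu-274)<1.2 and abs(vv-215)<1.2: print(ctrl.finish_job())
```

```text
373.0 273.73458445040217 214.51474530831098 before: (274.0,215.1)
the job is handed in; nothing more can be done
None
```

The red spot ended within about 0.5 mm of the needle's point. The lamp arm is still gripped, with its pointer at about 83.7 mm against a green mark measured at about 84 mm, and the job was handed in at about 15 s.

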